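# Pack a snack tin in two layers and tape its length

### The job

Pack the steel lunch tin for posting in layers: first lay every snack carton that is on the table flat on its bottom, then lower the divider plate onto the ledges inside, and then stand every round tub on the divider. Then measure the packed tin for the postage: with the tape measure lying flat on the table, button up, hook its end tab behind the tin's right-hand end (as the robot sees it), draw the case back along the tin's long side that faces the robot until the blade spans the whole side, and press the lock button down; leave the tape lying there like that. Do not topple or push away the mugs, and do not topple the small jar.

Things in the scene. Friction and masses are not known exactly. Their poses are not given: they have to be found in the camera images.
- tin: Open steel lunch tin, fixed to the table; outside 156 (x) x 208 (y) x 64 mm high, walls and floor 4 mm. Origin: centre of its underside, z up; -x faces the robot, -y is its right-hand end as the robot sees it. Along each short end wall inside runs a solid ledge 12 mm wide (88 to 100 mm out in y), its top 34 mm above the table, for the divider. Floor between the ledges 148 x 176 mm.
- tin_corner (a point): Point on the tin's outer front right corner edge (tin x = -78 mm, y = -104 mm), 18 mm above the table: the edge the tape's tab is hooked behind.
- divider: White divider plate, loose, 140 (x) x 192 (y) x 5 mm, 0.14 kg, with an upright grip fin at its centre: 60 mm long in x, 10 mm thick in y, standing 5 to 30 mm above the plate's underside. Origin: centre of the underside, z up. In the tin its y lies along the tin's y, either way round; seated, its underside is 34 mm and its upper face 39 mm above the table.
- snack1: Small cardboard snack carton with a paper band, loose, 36 mm (x) x 46 mm (y) x 26 mm high, about 0.05 kg; origin at the centre of its underside, z up. Up to three fit in a row along the tin's y between the ledges, 58 mm apart. May be absent.
- snack2: Small cardboard snack carton with a paper band, loose, 36 mm (x) x 46 mm (y) x 26 mm high, about 0.05 kg; origin at the centre of its underside, z up. Up to three fit in a row along the tin's y between the ledges, 58 mm apart. May be absent.
- snack3: Small cardboard snack carton with a paper band, loose, 36 mm (x) x 46 mm (y) x 26 mm high, about 0.05 kg; origin at the centre of its underside, z up. Up to three fit in a row along the tin's y between the ledges, 58 mm apart. May be absent.
- tub1: Low round white plastic tub with a lid, loose, 46 mm in diameter, 26 mm high, about 0.07 kg; origin at the centre of its underside, z up. One fits on the divider on each side of the fin, 55 mm from it along the tin's y. May be absent.
- tub2: Low round white plastic tub with a lid, loose, 46 mm in diameter, 26 mm high, about 0.07 kg; origin at the centre of its underside, z up. One fits on the divider on each side of the fin, 55 mm from it along the tin's y. May be absent.
- tape: Tape measure, black case lying on its side, loose, 0.45 kg: 62 (x) x 64 (y) x 34 mm high. Origin: centre of the underside, z up, +x the way the blade comes out. The blade (2 mm thick, on edge, 13 mm high, stiff) leaves the front face 26 mm to +y of its middle, so the middles of the front and back faces are free to grip. Its weight on the table holds it against the spring when let go.
- tape_mouth (a point): Where the blade leaves the case: on the front face (tape x = 31, y = 26 mm), 18 mm above its underside.
- hook (a point): Centre of the free part of the blade's steel end tab. The tab is 4 mm thick along the blade; retracted, its inner face touches the case's front face and this point is at tape x 33, y 44, z 18 mm. It reaches from 24 to 52 mm to the +y side of the case's middle (20 mm past the case's side face), 10 to 26 mm above the table.
- blade (a joint): How far the blade is drawn out of the case, m: 0 retracted (the start), at most 0.24. Distance from the case's front face to the tab's inner face. The spring pulls back with about 0.6 N at 0 and 0.9 N at 0.24.
- lock (a joint): Travel of the lock button, m: 0 up (the start), 0.005 fully down; it takes about 3 N and stays down.
- lock_top (a point): Centre of the top of the round lock button (24 mm across), in the middle of the case's upper face, 40 mm above its underside when up, 35 mm when pressed.
- mug_a: Cream mug, 84 mm across, 95 mm high, loose, a bystander; origin at the centre of its underside.
- mug_b: Second cream mug like it, a bystander; origin at the centre of its underside.
- jar: Small glass jar with a steel cap, 48 mm across, 55 mm high, loose, a bystander; origin at the centre of its underside.
There are look-alikes about, which are no part of the job. Leave any turquoise look-alike of the snack1 alone.

How it is judged:
On the way, in this order (a step that is already met when the one before it is completed fails the run):
1. every snack carton lies flat on the tin's floor (x of snack1 in the frame of tin between -0.06 and 0.06 m and y of snack1 in the frame of tin between -0.09 and 0.09 m and z of snack1 in the frame of tin between 0 and 0.01 m and angle between each of snack1, snack2, snack3's own z axis and vertical below 0.15 rad and x of snack2 in the frame of tin between -0.06 and 0.06 m and y of snack2 in the frame of tin between -0.09 and 0.09 m and z of snack2 in the frame of tin between 0 and 0.01 m and x of snack3 in the frame of tin between -0.06 and 0.06 m and y of snack3 in the frame of tin between -0.09 and 0.09 m and z of snack3 in the frame of tin between 0 and 0.01 m), for 0.2 s.
2. the divider lies level on both ledges, over the cartons (all of step 1 and x of divider in the frame of tin between -0.012 and 0.012 m and y of divider in the frame of tin between -0.012 and 0.012 m and z of divider in the frame of tin between 0.03 and 0.038 m and angle between divider's own z axis and vertical below 0.06 rad), for 0.2 s.
3. every tub stands upright on the divider in the tin (x of divider in the frame of tin between -0.012 and 0.012 m and y of divider in the frame of tin between -0.012 and 0.012 m and z of divider in the frame of tin between 0.03 and 0.038 m and angle between divider's own z axis and vertical below 0.06 rad and x of tub1 in the frame of tin between -0.056 and 0.056 m and y of tub1 in the frame of tin between -0.085 and 0.085 m and z of tub1 in the frame of tin between 0.035 and 0.045 m and angle between each of tub1, tub2's own z axis and vertical below 0.12 rad and x of tub2 in the frame of tin between -0.056 and 0.056 m and y of tub2 in the frame of tin between -0.085 and 0.085 m and z of tub2 in the frame of tin between 0.035 and 0.045 m), for 0.2 s.
4. the tape lies flat on the table along the tin's near side, its tab hooked behind the right-hand end and the blade drawn out past the left-hand end (value of joint blade above 0.208 m and x of hook in the frame of tin between -0.088 and -0.058 m and y of hook in the frame of tin between -0.112 and -0.103 m and x of tape_mouth in the frame of tin between -0.113 and -0.073 m and angle between the x axis of tape and the y axis of tin, either way round below 0.12 rad and height (world z) of tape below 0.006 m and angle between tape's own z axis and vertical below 0.1 rad), for 0.2 s.
5. the lock button is down, the tape still drawn (all of step 4 and value of joint lock above 0.0035 m), for 0.2 s.
At the end, for the whole second after the job is handed in: Cartons flat on the tin floor (10 mm, 0.15 rad), divider level on the ledges (4 mm), tubs upright on it; tape case flat, within 0.12 rad of the near side and 35 mm from it, tab behind the right-hand end (6 mm), blade out over 208 mm, lock 3.5 mm down; all at rest (all of step 1 and all of step 3 and all of step 5 and linear speed of each of snack1, snack2, snack3, tub1, tub2, divider, tape below 0.02 m/s); the robot touches nothing.
It fails at once if a mug is toppled or pushed more than 50 mm (angle between any of mug_a, mug_b's own z axis and vertical above 0.6 rad or distance of any of mug_a, mug_b from where it was at the start of the episode above 0.05 m).
It fails at once if the small jar is toppled (angle between jar's own z axis and vertical above 0.7 rad).
Of snack1, snack2, snack3 only 2 to 3 are there at a start; the rules pass over those that are not, and their reading is None.
Of tub1, tub2 only 1 to 2 are there at a start; the rules pass over those that are not, and their reading is None.
At some moment in a run one of snack1, snack2, snack3, tub1, tub2, divider may be knocked a few centimetres aside while the robot is not near it.
Once in a run the grip may slacken for a moment while it holds something.
It also fails if it takes over 208 s, if anything falls off the work surface, if the arm or the gripper's body presses on something with over 40 N, if the wrist force passes 120 N, or if a joint passes its speed limit or range.

### The arm

A 7-joint arm with a two-finger parallel gripper is mounted at the origin on the work surface. World frame = base frame: x ahead of the robot, y to its left, z up, the work surface at z = 0. Lengths are in m, angles in rad, forces in N, time in s.
With the tool pointing down it reaches from about 0.425 to 0.925 m from the base axis. Payload 6.8 kg.
Tool frame: the origin (TCP) lies midway between the tips of the shut fingers; the grasp point (between the pads) lies r.grip_point_offset behind it (r.grip_point_offset is the distance from the TCP to the grasp point, in m); z points along the fingers, y is the line along which they close (so a half turn about z gives the same grasp; the last joint's range is limited). The gripper opens to 85 mm and grips with 20 to 120 N. Pads are 22 mm wide; open, the fingers measure 114 mm over their backs; the gripper's body (76 mm by 85 mm) begins 54 mm behind the grasp point. The pads swing forward as they close: fully open they stand 13 mm farther back than shut.
Start: joints at [1.158, 0.477, 0.022, 1.555, -0.011, 1.109, -0.083], TCP at [0.203, -0.644, 0.231] pointing down, gripper open.
Joint ranges: [-2.96, 2.96], [-0.34, 2.1], [-1.41, 1.46], [0.24, 2.44], [-1.37, 4.51], [0.17, 1.92], [-2.96, 2.96]. Speed limits (rad/s): [2.39, 2.39, 3.14, 3.14, 3.14, 3.14, 3.14].

### API

Orientations are given as a rotation vector (axis times angle).
In Python, from bench import r gives the robot as it stands. The module is installed in compiled form; this text tells all that it offers.
- The arm moves only by the shell command python3 -m crank 'ROWS' [FORCE]. ROWS is JSON, a list of rows, each a list of 5 numbers: the shift along the world's x, y, z in units of 200 mm (1.0 is 200 mm), then the turn about the world's z in units of 45 degrees (1.0 is 45 degrees), then the opening, from -1 (shut) to 1 (fully open). In form: [[dx, dy, dz, turn, jaw], ...]. A call has 1 to 8 rows; each row shifts and turns the commanded pose from where the row before left it; what a row does not reach is not made up. A row lasts 1/12 s, in which the tool goes at most 41.7 mm and 7.16 degrees, less where a joint would pass 70% of its speed; a pose out of reach is approached as far as the arm can. A call with a number of a shift or a turn outside -1 to 1 is refused whole. A call with a gripper value outside its range is refused whole. The fingers move at their own pace and stop on an object; FORCE is the grip in N (left out, the last holds). Time passes only in rows, so rows that do not move let the fingers close. It gives the time, the measured TCP pose, the force, the opening and the grip force at its end, in the units of the state.
- r.get_obs(): the state, without advancing time (a new reading comes with each control period).
- r.grab_frame(name): name is "side" or "top"; returns the picture (384x512x3 uint8, blue, green, red); there is no depth.
- r.camera_model(name): a dict with "fx", "fy", "cx", "cy" (pixels), "distortion" ([k1, k2, p1, p2, k3] as OpenCV has them; the pictures are not rectified), "R" (3x3) and "t" (3): a world point X has camera coordinates R X + t. Camera axes: x right, y down, z forward; pixel columns grow to the right and rows downward; lengths in m; the calibration is good to about 2 mm. A picture is of the moment at which its call begins. camera_model takes no time and is no camera call.
- r.hand_in(): hands the job in; it is judged then, once.
The state is a dict: "clock": time; "joints": joint angles; "qvel": joint speeds; "tau": joint torques, N m; "tcp_pos": TCP position; "orientation": TCP orientation; "contact_force": force on the tool from outside, world axes, zero at the start; "moment": the same for the moment, N m; "grip_width": finger opening in m; "gripper_force": force on a finger pad.
Only numpy, scipy, OpenCV 4.12 (cv2) and the standard library are available. Lean on these libraries where they do the work, as an engineer would, in place of code of your own. Each camera call takes 0.05 s, during which the arm holds its last target. There are 200 camera calls.

## Working session

There is one attempt and no reset: what is moved stays moved. The work goes in short steps, Python scripts to look and compute and a shell command to move; the robot and the scene stay as the last step left them, time stands still between calls to the robot, and variables do not carry over. Pictures are saved under pics/ and viewed, at most 14 in all, crops included, and the job is handed in when it is done.

```bash
mkdir -p pics
cat > h.py <<'E'
import numpy as np, cv2
from bench import r
def grab(n,save=None):
    im=r.grab_frame(n)
    if save: cv2.imwrite('pics/'+save,im)
    return im
def K(n):
    c=r.camera_model(n); return c,np.array([[c['fx'],0,c['cx']],[0,c['fy'],c['cy']],[0,0,1.]]),np.array(c['distortion'],float),np.array(c['R']),np.array(c['t'])
def ray(n,uv):
    c,k,d,R,t=K(n); p=cv2.undistortPoints(np.array(uv,float).reshape(-1,1,2),k,d).reshape(-1,2)
    return -R.T@t,(np.c_[p,np.ones(len(p))]@R)
def plane(n,uv,z):
    o,d=ray(n,uv); return o+d*((z-o[2])/d[:,2])[:,None]
def two(uv1,uv2,a='top',b='side'):
    o1,d1=ray(a,[uv1]);o2,d2=ray(b,[uv2]);d1=d1[0]/np.linalg.norm(d1);d2=d2[0]/np.linalg.norm(d2)
    s=np.linalg.lstsq(np.c_[d1,-d2],o2-o1,rcond=None)[0];p=o1+s[0]*d1;q=o2+s[1]*d2
    return (p+q)/2,np.linalg.norm(p-q)
def proj(n,X):
    c,k,d,R,t=K(n); return cv2.projectPoints(np.array(X,float).reshape(-1,1,3),cv2.Rodrigues(R)[0],t,k,d)[0].reshape(-1,2)
E
python3 - <<'E'
from h import *
a=grab('top','top0.png');b=grab('side','side0.png')
o=r.get_obs();print(o['clock'],o['tcp_pos'],o['orientation'],r.grip_point_offset,o['grip_width'])
for n in('top','side'):
    c,k,d,R,t=K(n);print(n,-R.T@t,R[2],c['fx'])
E
```

```text
0.1 [ 0.20237262 -0.64340437  0.23040946] [-3.10360042e+00 -4.76711449e-01  6.58107941e-04] 0.0187 0.08573932328742012
top [ 0.37714037 -0.05408877  1.24860031] [ 0.12855907  0.00438059 -0.99169218] 423.63232411833957
side [0.14022776 0.76191135 0.79036558] [ 0.36243749 -0.69808308 -0.61751039] 383.5983197314314
```

View pics/top0.png

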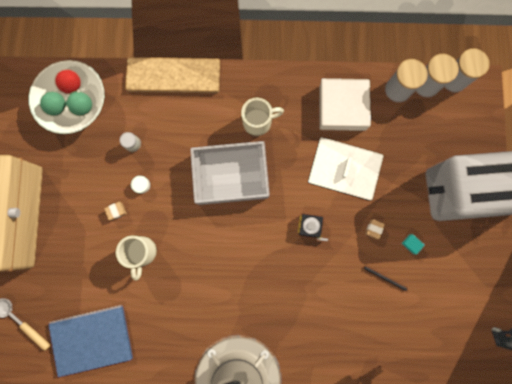

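View pics/side0.png

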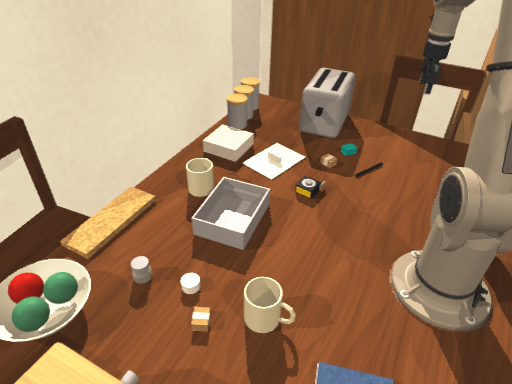

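Top view: cartons at (115,211) and (375,229) (tan with a white band), the turquoise look-alike at (414,244), a tub at (140,185), the jar at (130,142). The tin is at (230,172), the divider at (346,169) and the tape at (312,228). The mugs are at (257,115) and (136,252). I'll confirm these in one enlarged montage, including the pale patch in the tin.

Run:
```python
from h import *
a=cv2.imread('pics/top0.png');b=cv2.imread('pics/side0.png')
def cr(im,x,y,w,h,W,H): return cv2.resize(im[y:y+h,x:x+w],(W,H),interpolation=cv2.INTER_CUBIC)
m=np.vstack([np.hstack([cr(a,95,125,65,100,195,300),cr(a,185,135,90,75,360,300),cr(a,295,195,61,75,244,300)]),
 np.hstack([cr(a,300,130,135,130,312,300),cr(b,190,170,90,80,337,300),cr(b,120,245,50,100,150,300)])])
cv2.imwrite('pics/m0.png',m);print(m.shape)
```

```text
(600, 799, 3)
```

View pics/m0.png

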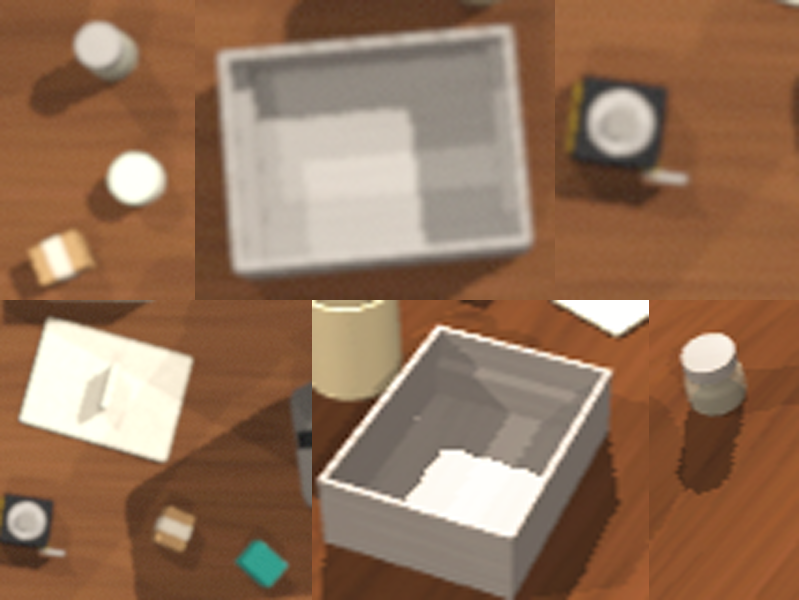

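The pale patch is lamp light on an empty floor. The two tan cartons and the single tub are confirmed. The jar is the taller grey one, and the turquoise box and white square box stay where they are. Silhouette centres, which lie at mid-height, give positions from the two views.

```bash
cat >> h.py <<'E'
def sil(im,u,v,w,h,ch='b'):
    p=cv2.resize(im[v-h:v+h,u-w:u+w],None,fx=4,fy=4,interpolation=cv2.INTER_CUBIC)
    g=p[:,:,0] if ch=='b' else (255-p[:,:,2])
    g=np.ascontiguousarray(g)
    _,m=cv2.threshold(g,0,255,cv2.THRESH_OTSU)
    m=cv2.morphologyEx(m,cv2.MORPH_OPEN,np.ones((7,7)))
    cs=cv2.findContours(m,cv2.RETR_EXTERNAL,cv2.CHAIN_APPROX_NONE)[0]
    c=min((c for c in cs if cv2.contourArea(c)>200),key=lambda c:-cv2.contourArea(c)+40*np.linalg.norm(c.mean(0)[0]-[w*4,h*4]))
    hl=cv2.convexHull(c); c4=(hl.reshape(-1,2)-1.5)/4+[u-w,v-h]
    M=cv2.moments(hl); cen=(np.array([M['m10'],M['m01']])/M['m00']-1.5)/4+[u-w,v-h]
    return cen,c4.astype(np.float32)
def rect(n,hull,z):
    P=plane(n,hull,z)[:,:2]; rc=cv2.minAreaRect((P*1000).astype(np.float32))
    (cx,cy),(a,b),t=rc
    if a<b: a,b,t=b,a,t+90
    return np.round([cx,cy,a,b,(t+90)%180-90],1)   # t: direction of long side, deg
def tinfit(im,u=230,v=172):
    pass
E
python3 - <<'E'
from h import *
a=cv2.imread('pics/top0.png');b=cv2.imread('pics/side0.png')
W={'carA':((115,211,16,16),(202,319,18,20),.013),'carB':((375,229,14,14),(329,160,12,11),.013),'turq':((414,244,14,14),(349,150,12,10),.013),'tub':((140,185,14,14),(190,283,18,18),.013),
'div':((346,169,42,34),(275,160,38,24),.0025),'tin':((230,172,48,40),(232,212,45,40),.064),'jar':((131,142,16,16),(141,270,16,20),.027)}
for k,(t,s,z) in W.items():
    ct,ht=sil(a,*t);cs,hs=sil(b,*s);p,e=two(ct,cs)
    print(k,ct.round(1),cs.round(1),'tri',(p*1000).round(1),'err',round(e*1000,1),'top',(plane('top',[ct],z)[0]*1000).round(1),'rect',rect('top',ht,z),'side',(plane('side',[cs],z)[0]*1000).round(1),rect('side',hs,z))
ct,ht=sil(a,312,227,20,20,'r');print('tape case',ct,plane('top',[ct],.017)*1000,rect('top',ht,.034))
# button: bright blob
print('button',plane('top',[(312,226)],.04)*1000)
E
```

```text
carA [114.2 210.2] [200.5 315.1] tri [470.2 369.9  25.6] err 0.6 top [470.9 374.2  13. ] rect [471.  373.8  46.5  44.2 -65.7] side [475.9 363.5  13. ] [476.1 363.3  39.3  19.2  27.3]
carB [375.  228.5] [327.4 159.5] tri [ 434.2 -388.6   13.6] err 3.5 top [ 432.6 -389.2   13. ] rect [ 432.8 -388.6   45.1   24.9   69.6] side [ 436.1 -389.    13. ] [ 438.9 -388.6   75.7   28.9   86.8]
turq [413.3 243.7] [348.5 149. ] tri [ 390.8 -500.8   10.5] err 0.4 top [ 390.6 -499.9   13. ] rect [ 390.8 -499.9   53.2   42.8   48.8] side [ 390.2 -496.6   13. ] [ 390.8 -497.7   73.2   71.9   48.6]
tub [139.8 183.9] [189.9 282.4] tri [549.6 301.8  16.6] err 0.6 top [550.4 302.9  13. ] rect [550.1 303.2  54.6  51.6  47.1] side [551.2 299.5  13. ] [551.7 300.1  64.9  48.3 -55.6]
div [345.6 168.4] [273.5 160.3] tri [ 611.9 -307.    -0.8] err 1.8 top [ 610.4 -306.7    2.5] rect [ 611.4 -306.7  197.3  145.1   75.1] side [ 610.9 -302.4    2.5] [ 612.5 -308.   197.   145.2   75.1]
tin [229.3 172. ] [240.1 214.2] tri [575.4  33.8  24.1] err 28.8 top [582.2  35.8  64. ] rect [583.1  35.8 214.1 163.5 -83.6] side [538.7  69.5  64. ] [549.7  40.7 194.7  91.4 -83.7]
jar [129.2 140.2] [139.2 262.3] tri [674.8 331.7  50.1] err 4.5 top [678.5 337.9  27. ] rect [680.1 337.1  60.3  48.3 -86.8] side [694.  318.8  27. ] [693.9 318.5  44.8  43.1  29. ]
tape case [307.55130895 230.0103989 ] [[ 424.24546587 -192.23619294   17.        ]] [ 424.8 -188.3   92.9   90.6   -3.7]
button [[ 434.98508552 -202.26383415   40.        ]]
```

```bash
python3 -m crank '[[0.13,0.14,-0.03,0,1],[0.13,0.14,-0.03,0,1],[0.13,0.14,-0.03,0,1],[0.13,0.14,-0.03,0,1],[0.13,0.14,-0.03,0,1],[0.13,0.14,-0.03,0,1],[0.13,0.14,-0.03,0,1],[0.13,0.14,-0.03,0,1]]' 30
python3 - <<'E'
from h import *
a=cv2.imread('pics/top0.png');b=cv2.imread('pics/side0.png')
T=[(190.75,147.5),(264.75,141.75),(269.25,195.75),(195.25,202.5)];S=[(192.4,218),(224.2,176.9),(269.6,189.2),(244.5,232.9)]
P=np.array([two(t,s)[0]*1000 for t,s in zip(T,S)]);print(P.round(1),P.mean(0))
Q=plane('top',T,.064)*1000;print('top',Q.round(1),Q.mean(0));Q2=plane('side',S,.064)*1000;print('side',Q2.round(1),Q2.mean(0))
for q in(P,Q,Q2):
    d=[q[0]-q[1],q[3]-q[2]];e=[q[0]-q[3],q[1]-q[2]]
    print([np.degrees(np.arctan2(-v[0],v[1])).round(1) for v in d],[np.degrees(np.arctan2(v[1],v[0])).round(1) for v in e],[np.linalg.norm(v[:2]).round(0) for v in d+e])
for k,(t,z) in {'carA':((115,211,16,16),.026),'carB':((375,229,14,14),.026)}.items():
    u,v,w,h=t; p=cv2.resize(a[v-h:v+h,u-w:u+w],None,fx=4,fy=4,interpolation=cv2.INTER_CUBIC)
    L=cv2.cvtColor(p,cv2.COLOR_BGR2LAB).astype(float);d=np.linalg.norm(L-np.median(L.reshape(-1,3),0),axis=2)
    for th in(25,35,50):
        m=((d>th)&(L[:,:,0]>np.median(L[:,:,0]))).astype(np.uint8)
        c=max(cv2.findContours(m,0,1)[0],key=cv2.contourArea);H=((c.reshape(-1,2)-1.5)/4+[u-w,v-h])
        print(k,th,rect('top',H,z))
    hs=cv2.cvtColor(p,cv2.COLOR_BGR2HSV);m=((hs[:,:,1]<90)&(hs[:,:,2]>100)).astype(np.uint8)
    c=max(cv2.findContours(m,0,1)[0],key=cv2.contourArea,default=None)
    if c is not None: print('band',rect('top',(c.reshape(-1,2)-1.5)/4+[u-w,v-h],z))
E
```

```text
clock: 0.77
tcp_pos: [0.4113, -0.4182, 0.1828]
orientation: [-3.105, -0.477, 0.001]
contact_force: [0.6, -0.5, -0.2]
grip_width: 0.0854
gripper_force: 0.0
[[649.  147.1  63.4]
 [672.8 -63.4  59.3]
 [518.  -78.5  59. ]
 [492.5 128.5  64.9]] [583.07817924  33.44905018  61.65013394]
top [[651.1 148.1  64. ]
 [671.9 -63.3  64. ]
 [516.5 -78.7  64. ]
 [493.4 129.   64. ]] [583.21670158  33.78224843  64.        ]
side [[646.1 147.2  64. ]
 [669.2 -58.1  64. ]
 [516.3 -72.5  64. ]
 [492.1 127.6  64. ]] [580.90959304  36.036526    64.        ]
[np.float64(6.5), np.float64(7.0)] [np.float64(6.8), np.float64(5.6)] [np.float64(212.0), np.float64(209.0), np.float64(158.0), np.float64(156.0)]
[np.float64(5.6), np.float64(6.4)] [np.float64(6.9), np.float64(5.7)] [np.float64(212.0), np.float64(209.0), np.float64(159.0), np.float64(156.0)]
[np.float64(6.4), np.float64(6.9)] [np.float64(7.3), np.float64(5.4)] [np.float64(207.0), np.float64(202.0), np.float64(155.0), np.float64(154.0)]
carA 25 [470.4 368.5  54.4  45.3 -64.2]
carA 35 [470.4 368.7  52.8  44.1 -64.5]
carA 50 [470.3 369.   50.3  42.8 -65.3]
band [468.5 370.8  45.7  23.3  25. ]
carB 25 [ 431.8 -384.8   50.2   47.5  -22.3]
carB 35 [ 432.1 -384.9   48.8   46.1  -20. ]
carB 50 [ 432.  -385.2   46.3   44.7  -20.6]
band [ 432.2 -385.    46.6   20.1   69.1]
```

```bash
python3 -m crank '[[0.11,0.155,0,0.143,1],[0,0,-0.1,0.143,1],[0,0,-0.1,0.143,1],[0,0,-0.1,0.143,1],[0,0,-0.1,0.143,1],[0,0,-0.1,0.143,1],[0,0,0,0.143,1],[0,0,0,0.146,1]]' 30
python3 - <<'E'
from h import *
b=grab('side');a=grab('top')
def cr(im,x,y,w,h,W,H): return cv2.resize(im[y:y+h,x:x+w],(W,H),interpolation=cv2.INTER_CUBIC)
cv2.imwrite('pics/m1.png',np.hstack([cr(b,290,110,90,80,360,320),cr(a,335,190,80,70,366,320)]))
E
```

```text
clock: 1.43
tcp_pos: [0.4314, -0.3879, 0.0813]
orientation: [-2.58, -1.787, 0.002]
contact_force: [-0.1, -1.0, 1.0]
grip_width: 0.0854
gripper_force: 0.0
```

View pics/m1.png

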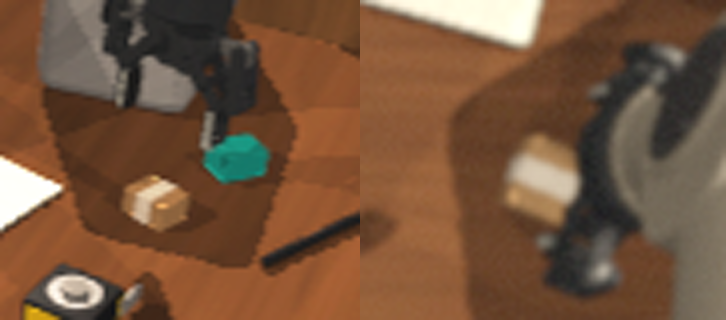

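The side view shows fingertips near (321,135) and (342,145), straddling the carton at (329,161). I'll check the projection.

Run:
```python
from h import *
print(proj('side',[[.4314,-.3879,.0943],[.433,-.388,.013],[.434,-.3886,.026]]),proj('top',[[.433,-.388,.013],[.433,-.388,.026]]))
```

```text
[[331.73070795 140.73583673]
 [328.10918633 159.91538207]
 [328.39557682 156.76449254]] [[374.62563764 228.30520405]
 [375.83978697 228.12317525]]
```

```bash
python3 -m crank '[[0,0,-0.1,0,1],[0,0,-0.1,0,1],[0,0,-0.1,0,1],[0,0,-0.1,0,1],[0,0,0,0,1],[0,0,0,0,-0.3],[0,0,0,0,-0.6],[0,0,0,0,-1]]' 30
```

```text
clock: 2.2
tcp_pos: [0.4335, -0.3896, 0.0048]
orientation: [2.587, 1.779, 0.001]
contact_force: [-0.5, 0.2, 0.1]
grip_width: 0.0517
gripper_force: 0.0
```

```bash
python3 -m crank '[[0,0,-0.015,0,-1],[0,0,0,0,-1],[0,0,0,0,-1],[0,0,0,0,-1]]' 30; python3 -m crank '[[0,0,0.1,0,-1],[0,0,0.2,0,-1],[0,0,0.2,0,-1],[0,0,0,0,-1]]'
```

```text
clock: 2.53
tcp_pos: [0.4336, -0.3898, 0.0035]
orientation: [2.586, 1.778, 0.0]
contact_force: [-4.5, 3.3, 19.0]
grip_width: 0.0454
gripper_force: 29.3
clock: 2.87
tcp_pos: [0.437, -0.3921, 0.1088]
orientation: [2.578, 1.773, 0.006]
contact_force: [1.4, -1.5, -0.5]
grip_width: 0.0454
gripper_force: 32.9
```

```bash
python3 -m crank '[[0.07,0.177,0.05,0.076,-1],[0.07,0.177,0.05,0.076,-1],[0.07,0.177,0,0.076,-1],[0.07,0.177,0,0.076,-1],[0.07,0.177,0,0.076,-1],[0.07,0.177,0,0.076,-1],[0.07,0.177,0,0.076,-1],[0.07,0.177,0,0.076,-1]]'
python3 -m crank '[[0.07,0.177,0,0,-1],[0.07,0.177,0,0,-1],[0.065,0.174,0,0,-1],[0,0,0,0,-1],[0,0,0,0,-1]]'
python3 - <<'E'
from h import *
grab('side','s2.png')
E
```

```text
clock: 3.53
tcp_pos: [0.5454, -0.1042, 0.1213]
orientation: [2.09, 2.343, 0.001]
contact_force: [0.5, -0.5, -1.3]
grip_width: 0.0453
gripper_force: 32.8
clock: 3.95
tcp_pos: [0.5865, 0.0033, 0.1212]
orientation: [2.087, 2.347, 0.004]
contact_force: [0.9, -1.5, -0.8]
grip_width: 0.0453
gripper_force: 32.8
```

View pics/s2.png

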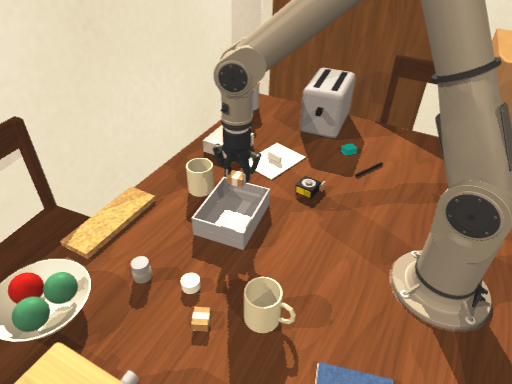

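Carton held at (236,181) over the tin; lowering it and letting go.

```bash
python3 -m crank '[[0,0,-0.15,0,-1],[0,0,-0.15,0,-1],[0,0,-0.15,0,-1],[0,0,-0.1,0,-1],[0,0,0,0,-1],[0,0,0,0,-1]]'
python3 -m crank '[[0,0,0,0,0],[0,0,0,0,0.3],[0,0,0,0,0.3],[0,0,0.15,0,0.3],[0,0,0.2,0,0.3],[0,0,0.2,0,0.5],[0,0,0,0,1]]'
```

```text
clock: 4.5
tcp_pos: [0.5849, -0.0024, 0.0097]
orientation: [-2.096, -2.339, 0.003]
contact_force: [0.6, 0.0, -0.6]
grip_width: 0.0454
gripper_force: 34.9
clock: 5.08
tcp_pos: [0.5905, 0.0007, 0.1287]
orientation: [2.087, 2.335, 0.014]
contact_force: [0.7, 1.1, 0.6]
grip_width: 0.0742
gripper_force: 0.0
```

```bash
python3 -m crank '[[-0.058,0.186,0,0.071,1],[-0.058,0.186,0,0.071,1],[-0.058,0.186,0,0.071,1],[-0.058,0.186,0,0.071,1],[-0.058,0.186,0,0.071,1],[-0.058,0.186,0,0.071,1],[-0.058,0.186,0,0,1],[-0.058,0.186,0,0,1]]'
python3 -m crank '[[-0.058,0.186,0,0,1],[-0.055,0.185,0,0,1],[0,0,-0.1,0,1],[0,0,0,0,1],[0,0,0,0,1]]'
python3 - <<'E'
from h import *
b=grab('side');a=grab('top')
def cr(im,x,y,w,h,W,H): return cv2.resize(im[y:y+h,x:x+w],(W,H),interpolation=cv2.INTER_CUBIC)
cv2.imwrite('pics/m2.png',np.hstack([cr(b,110,220,160,130,480,390),cr(a,180,125,100,120,320,390)]))
o=r.get_obs();p=np.array(o['tcp_pos']);print(o['tcp_pos'],proj('side',[p+[0,0,.013],[.4705,.3715,.026]]))
for t in [(115,211,16,16)]:
  pass
print(sil(b,202,319,14,12)[0])
E
```

```text
clock: 5.75
tcp_pos: [0.4923, 0.299, 0.1211]
orientation: [1.674, 2.658, 0.001]
contact_force: [0.8, 0.2, -0.1]
grip_width: 0.0857
gripper_force: 0.0
clock: 6.17
tcp_pos: [0.4697, 0.3712, 0.1]
orientation: [1.673, 2.659, -0.003]
contact_force: [0.1, 0.1, 0.1]
grip_width: 0.0855
gripper_force: 0.0
[0.47117113 0.37054905 0.10096526] [[197.18153315 291.03262911]
 [200.06558787 315.55565988]]
[200.40207775 315.15525022]
```

View pics/m2.png

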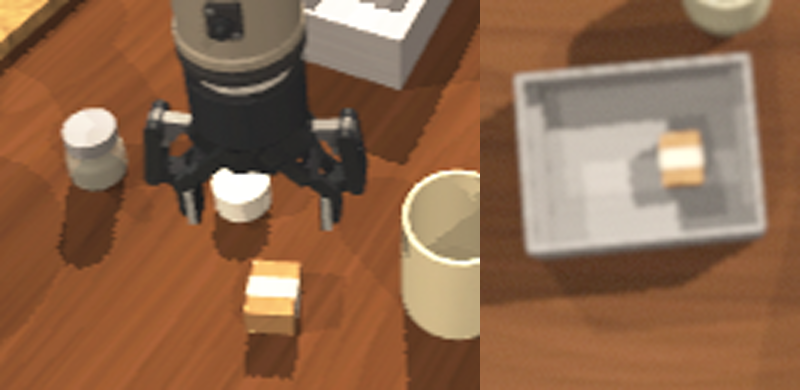

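The first carton lies flat in the tin (crop 681,158). The gripper straddles the second carton.

```bash
python3 -m crank '[[0,0,-0.15,0,1],[0,0,-0.15,0,1],[0,0,-0.12,0,1],[0,0,-0.055,0,0.3],[0,0,0,0,-0.5],[0,0,0,0,-1],[0,0,0,0,-1],[0,0,0,0,-1]]' 30
python3 -m crank '[[0,0,0,0,-1],[0,0,0,0,-1],[0,0,0.1,0,-1],[0,0,0.2,0,-1],[0,0,0.2,0,-1],[0,0,0.1,0,-1],[0,0,0,0,-1]]'
```

```text
clock: 6.93
tcp_pos: [0.4715, 0.3727, 0.0074]
orientation: [1.674, 2.657, 0.005]
contact_force: [-0.8, 1.0, -0.1]
grip_width: 0.0357
gripper_force: 31.0
clock: 7.52
tcp_pos: [0.4725, 0.3745, 0.1315]
orientation: [1.672, 2.656, 0.015]
contact_force: [0.5, 0.6, 0.8]
grip_width: 0.0354
gripper_force: 31.1
```

```bash
python3 -m crank '[[0.06,-0.167,0,-0.071,-1],[0.06,-0.167,0,-0.071,-1],[0.06,-0.167,0,-0.071,-1],[0.06,-0.167,0,-0.071,-1],[0.06,-0.167,0,-0.071,-1],[0.06,-0.167,0,-0.071,-1],[0.06,-0.167,0,0,-1],[0.06,-0.167,0,0,-1]]'
python3 -m crank '[[0.06,-0.167,0,0,-1],[0,0,0,0,-1],[0,0,0,0,-1]]'
```

```text
clock: 8.18
tcp_pos: [0.5661, 0.1026, 0.1251]
orientation: [2.093, 2.343, -0.001]
contact_force: [0.1, -0.0, 0.2]
grip_width: 0.0355
gripper_force: 31.1
clock: 8.43
tcp_pos: [0.5785, 0.0678, 0.1248]
orientation: [2.099, 2.337, -0.002]
contact_force: [-0.2, 0.8, -0.2]
grip_width: 0.0354
gripper_force: 31.0
```

```bash
python3 -m crank '[[0,0,-0.15,0,-1],[0,0,-0.15,0,-1],[0,0,-0.15,0,-1],[0,0,-0.12,0,-1],[0,0,0,0,-1],[0,0,0,0,-1],[0,0,0,0,-0.1],[0,0,0,0,0.2]]'
python3 -m crank '[[0,0,0,0,0.2],[0,0,0.15,0,0.2],[0,0,0.2,0,0.2],[0,0,0.2,0,0.5],[0,0,0,0,1]]'
# clear of tin toward divider, high
python3 -m crank '[[0.03,-0.19,0.02,0,1],[0.03,-0.19,0.02,0,1],[0.03,-0.19,0.02,0,1],[0.03,-0.19,0,0,1],[0,-0.19,0,0,1],[0,-0.19,0,0,1],[0,0,0,0,1],[0,0,0,0,1]]'
python3 - <<'E'
from h import *
b=grab('side');a=grab('top');cv2.imwrite('pics/top3.png',a);cv2.imwrite('pics/side3.png',b)
def cr(im,x,y,w,h,W,H): return cv2.resize(im[y:y+h,x:x+w],(W,H),interpolation=cv2.INTER_CUBIC)
cv2.imwrite('pics/m3.png',np.hstack([cr(b,185,110,130,130,390,390),cr(a,180,120,220,130,410,390)]))
ct,ht=sil(a,346,169,42,34);cs,hs=sil(b,275,160,38,24)
print(ct,cs,r.get_obs()['tcp_pos'])
E
```

```text
clock: 9.1
tcp_pos: [0.5782, 0.0721, 0.0119]
orientation: [2.092, 2.344, 0.001]
contact_force: [-0.7, 0.7, 0.2]
grip_width: 0.0494
gripper_force: 0.0
clock: 9.52
tcp_pos: [0.5829, 0.0727, 0.1295]
orientation: [2.088, 2.337, 0.016]
contact_force: [1.0, 0.9, 0.3]
grip_width: 0.0734
gripper_force: 0.0
clock: 10.18
tcp_pos: [0.6016, -0.1607, 0.1335]
orientation: [2.1, 2.335, -0.001]
contact_force: [-0.2, 0.5, -0.1]
grip_width: 0.0854
gripper_force: 0.0
[344.72049036 168.27492376] [273.55231012 160.29929587] [ 0.60223919 -0.1559909   0.13370359]
```

View pics/m3.png

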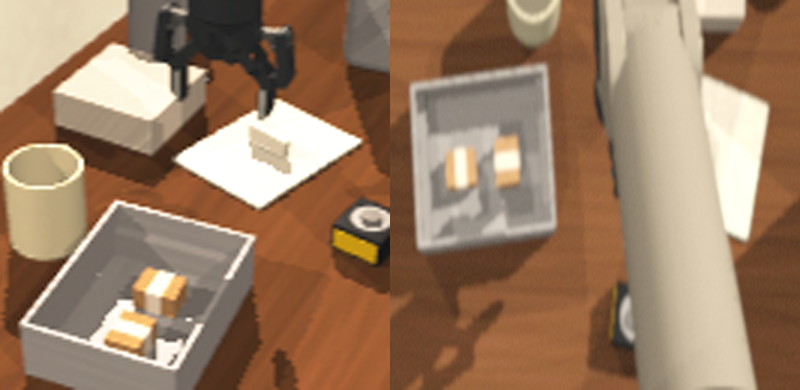

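Both cartons are flat in the tin at about (235,177) and (244,173) in the top view. Now the divider fin, at (611,-307) mm and yaw -15°.

```bash
python3 -m crank '[[0.009,-0.15,0,0.153,1],[0.009,-0.15,0,0.153,1],[0.009,-0.15,0,0.153,1],[0.009,-0.15,0,0.153,1],[0.009,-0.15,0,0.153,1],[0,0,0,0.153,1],[0,0,0,0.153,1],[0,0,0,0.153,1]]' 60
python3 -m crank '[[0,0,0,0.153,0],[0,0,0,0.153,-0.2],[0,0,-0.15,0,-0.3],[0,0,-0.15,0,-0.3],[0,0,0,0,-0.3],[0,0,0,0,-0.3]]'
python3 - <<'E'
from h import *
o=r.get_obs();p=np.array(o['tcp_pos']);print(p,o['orientation'])
b=grab('side');c=cv2.resize(b[110:190,230:320],None,fx=5,fy=5,interpolation=cv2.INTER_CUBIC);
for q in proj('side',[p,[.6115,-.307,.030],[.6115,-.307,.005]]): cv2.circle(c,tuple(((q-[230,110])*5).astype(int)),3,(0,0,255),-1)
cv2.imwrite('pics/m4.png',c)
E
```

```text
clock: 10.95
tcp_pos: [0.6119, -0.3052, 0.1336]
orientation: [0.761, 3.048, 0.002]
contact_force: [0.7, -0.2, -0.0]
grip_width: 0.0853
gripper_force: 0.0
clock: 11.45
tcp_pos: [0.6106, -0.3047, 0.0724]
orientation: [-0.398, -3.113, -0.003]
contact_force: [1.0, -0.2, 0.5]
grip_width: 0.03
gripper_force: 0.0
[ 0.61064502 -0.30471641  0.07240421] [-3.97977258e-01 -3.11327566e+00 -2.56899943e-03]
```

View pics/m4.png

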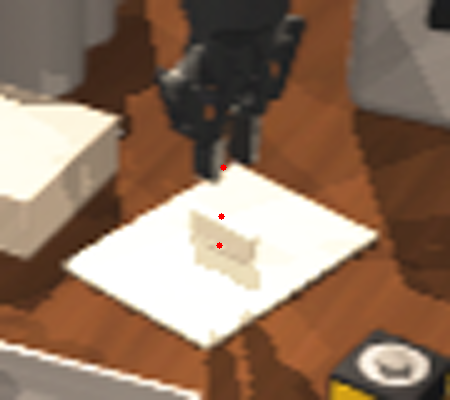

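The fin's top edge runs (190,210) to (258,240) in the crop, and the gripper is centred over it with 30 mm open. Descending.

```bash
python3 -m crank '[[0,-0.005,-0.15,0,-0.3],[0,0,-0.1,0,-0.3],[0,0,-0.065,0,-0.3],[0,0,0,0,-0.3],[0,0,0,0,-1],[0,0,0,0,-1],[0,0,0,0,-1],[0,0,0,0,-1]]' 60
python3 -m crank '[[0,0,0.03,0,-1],[0,0,0.06,0,-1],[0,0,0.1,0,-1],[0,0,0.1,0,-1],[0,0,0.1,0,-1],[0,0,0.1,0,-1],[0,0,0,0,-1],[0,0,0,0,-1]]'
python3 - <<'E'
from h import *
b=grab('side');c=cv2.resize(b[90:190,220:340],None,fx=5,fy=5,interpolation=cv2.INTER_CUBIC);
cv2.imwrite('pics/m5.png',c)
E
```

```text
clock: 12.17
tcp_pos: [0.6127, -0.308, 0.0124]
orientation: [0.402, 3.113, -0.001]
contact_force: [-0.7, 0.6, 5.9]
grip_width: 0.0083
gripper_force: 61.7
clock: 12.83
tcp_pos: [0.6119, -0.3083, 0.1102]
orientation: [0.402, 3.113, -0.002]
contact_force: [-0.7, -0.7, -1.6]
grip_width: 0.0084
gripper_force: 60.8
```

View pics/m5.png

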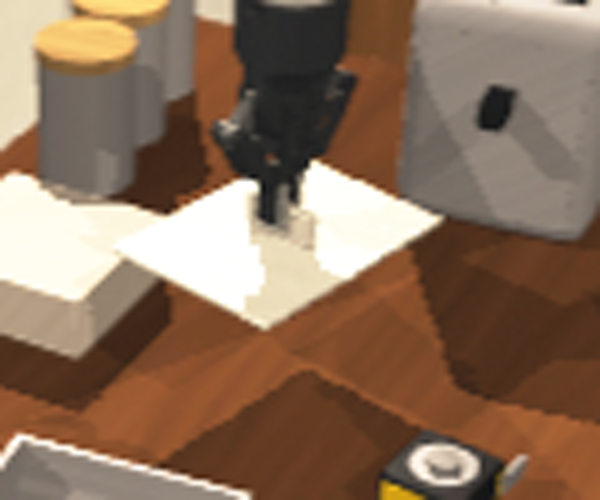

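The divider is held level; carrying it over the tin.

```bash
python3 -m crank '[[-0.016,0.19,0.05,0.077,-1],[-0.016,0.19,0,0.077,-1],[-0.016,0.19,0,0.077,-1],[-0.016,0.19,0,0.077,-1],[-0.016,0.19,0,0.077,-1],[-0.016,0.19,0,0.077,-1],[-0.016,0.19,0,0,-1],[-0.016,0.19,0,0,-1]]'
python3 -m crank '[[-0.016,0.19,0,0,-1],[0,0,0,0,-1],[0,0,0,0,-1],[0,0,0,0,-1]]'
python3 - <<'E'
from h import *
o=r.get_obs();p=np.array(o['tcp_pos']);print(p,o['orientation'])
a=grab('top','top6.png');b=grab('side','side6.png')
def cr(im,x,y,w,h,W,H): return cv2.resize(im[y:y+h,x:x+w],(W,H),interpolation=cv2.INTER_CUBIC)
cv2.imwrite('pics/m6.png',np.hstack([cr(b,180,140,100,100,400,400),cr(a,180,120,100,100,400,400)]))
E
```

```text
clock: 13.55
tcp_pos: [0.5841, -0.0026, 0.117]
orientation: [0.166, -3.135, -0.0]
contact_force: [0.6, -0.2, -1.0]
grip_width: 0.009
gripper_force: 60.7
clock: 13.88
tcp_pos: [0.5817, 0.0335, 0.1173]
orientation: [0.167, -3.135, 0.001]
contact_force: [1.2, -0.5, -1.4]
grip_width: 0.0087
gripper_force: 60.7
[0.58168706 0.03351205 0.11725454] [ 1.67163246e-01 -3.13510771e+00  1.18254459e-03]
```

View pics/m6.png

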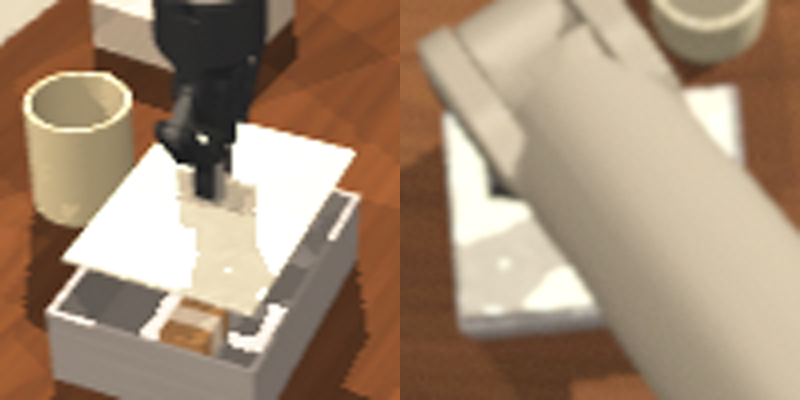

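Side crop: divider corners near (62,260), (250,314), (355,152), with tin rim corners near (48,312), (258,372), (360,195) below. I'll compute the offset.

Run:
```python
from h import *
f=lambda L:np.array(L)/4+[180,140]-.375
D=plane('side',f([(62,260),(250,314),(355,152)]),.110)[:,:2]*1000
T=plane('side',f([(48,312),(258,372),(360,195)]),.064)[:,:2]*1000
print(D.round(1),'mid',(D[0]+D[2])/2,np.linalg.norm(D[0]-D[1]),np.linalg.norm(D[1]-D[2]));print(T.round(1),'mid',(T[0]+T[2])/2,np.linalg.norm(T[0]-T[1]),np.linalg.norm(T[1]-T[2]))
y=lambda P:np.degrees(np.arctan2(-(P[1]-P[2])[0],(P[1]-P[2])[1]));print(y(D),y(T))
# tin rim fit from clean top0/side0: outer-edge lines
for n,im,C in(('top','top0',[(190.75,147.5),(264.75,141.75),(269.25,195.75),(195.25,202.5)]),('side','side3',[(192.4,218),(224.2,176.9),(269.6,189.2),(244.5,232.9)])):
    g=cv2.cvtColor(cv2.imread(f'pics/{im}.png'),cv2.COLOR_BGR2GRAY)
    cc=np.array(C,np.float32);cen=cc.mean(0);L=[]
    for i in range(4):
        p,q=cc[i],cc[(i+1)%4];d=(q-p)/np.linalg.norm(q-p);nn=np.array([d[1],-d[0]]);
        if nn@(cen-p)>0: nn=-nn
        pts=[]
        for s in np.linspace(.15,.85,40):
            o=p+s*(q-p);ts=np.arange(-3.5,3.5,.1);xs=(o+ts[:,None]*nn).astype(np.float32)
            v=cv2.remap(g,xs[:,0].reshape(1,-1),xs[:,1].reshape(1,-1),cv2.INTER_CUBIC)[0].astype(float)
            pts.append(o+ts[np.argmin(np.gradient(cv2.GaussianBlur(v.reshape(1,-1),(0,0),3)[0]))]*nn)
        vx,vy,x0,y0=cv2.fitLine(np.array(pts,np.float32),cv2.DIST_HUBER,0,.01,.01).ravel();L.append(np.cross([x0,y0,1],[x0+vx,y0+vy,1]))
    co=[np.cross(L[i-1],L[i]) for i in range(4)];co=np.array([c[:2]/c[2] for c in co])
    P=plane(n,co,.064)[:,:2]*1000
    print(n,co.round(1).tolist(),P.round(1).tolist(),'mid',P.mean(0).round(1),'yaw',[np.degrees(np.arctan2(-v[0],v[1])).round(1) for v in(P[0]-P[1],P[3]-P[2])],[np.degrees(np.arctan2(v[1],v[0])).round(1) for v in(P[0]-P[3],P[1]-P[2])],[np.linalg.norm(v).round(1) for v in(P[0]-P[1],P[3]-P[2],P[0]-P[3],P[1]-P[2])])
```

```text
[[638.4 139.1]
 [501.4 123.7]
 [520.  -67.3]] mid [579.19380221  35.86913035] 137.84979947352187 191.94649959040723
[[648.9 147. ]
 [493.4 127.2]
 [518.  -76.2]] mid [583.43892605  35.40589377] 156.716668121731 204.8169865299392
5.5518071837113725 6.890704649841644
top [[189.9, 147.2], [263.9, 140.3], [269.3, 195.8], [193.7, 202.7]] [[651.9, 150.4], [676.1, -60.7], [516.3, -78.7], [492.6, 133.3]] mid [584.2  36.1] yaw [np.float64(6.6), np.float64(6.4)] [np.float64(6.1), np.float64(6.5)] [np.float64(212.5), np.float64(213.3), np.float64(160.2), np.float64(160.9)]
side [[190.6, 217.6], [223.0, 176.0], [269.9, 188.1], [243.2, 233.5]] [[651.4, 148.3], [675.0, -60.2], [517.8, -77.7], [494.0, 131.2]] mid [584.6  35.4] yaw [np.float64(6.5), np.float64(6.5)] [np.float64(6.2), np.float64(6.3)] [np.float64(209.9), np.float64(210.2), np.float64(158.3), np.float64(158.1)]
```

```bash
cat >> h.py <<'E'
def quad(n,im,C,z,rng=((.15,.85),)*4):
    g=cv2.cvtColor(im,cv2.COLOR_BGR2GRAY);cc=np.array(C,np.float32);cen=cc.mean(0);L=[]
    for i in range(4):
        p,q=cc[i],cc[(i+1)%4];d=(q-p)/np.linalg.norm(q-p);nn=np.array([d[1],-d[0]])
        if nn@(cen-p)>0: nn=-nn
        pts=[]
        for s in np.linspace(*rng[i],40):
            o=p+s*(q-p);ts=np.arange(-3.5,3.5,.1);xs=(o+ts[:,None]*nn).astype(np.float32)
            v=cv2.remap(g,xs[:,0].reshape(1,-1),xs[:,1].reshape(1,-1),cv2.INTER_CUBIC)[0].astype(float)
            pts.append(o+ts[np.argmin(np.gradient(cv2.GaussianBlur(v.reshape(1,-1),(0,0),3)[0]))]*nn)
        vx,vy,x0,y0=cv2.fitLine(np.array(pts,np.float32),cv2.DIST_HUBER,0,.01,.01).ravel();L.append(np.cross([x0,y0,1],[x0+vx,y0+vy,1]))
    co=np.array([(lambda c:c[:2]/c[2])(np.cross(L[i-1],L[i])) for i in range(4)])
    P=plane(n,co,z)[:,:2]*1000
    print(n,co.round(1).tolist(),P.round(1).tolist(),'mid',P.mean(0).round(1),'yaw',[np.degrees(np.arctan2(-v[0],v[1])).round(1) for v in(P[0]-P[1],P[3]-P[2])],[np.degrees(np.arctan2(v[1],v[0])).round(1) for v in(P[0]-P[3],P[1]-P[2])],[np.linalg.norm(v).round(1) for v in(P[0]-P[1],P[3]-P[2],P[0]-P[3],P[1]-P[2])])
    return P
E
python3 - <<'E'
from h import *
b=cv2.imread('pics/side6.png')
f=lambda L:np.array(L)/4+[180,140]-.375
for z in (.105,.110):
    P=quad('side',b,f([(62,260),(168,133),(355,152),(250,314)]),z,((.1,.7),(.42,.9),(.1,.9),(.1,.9)))
E
```

```text
side [[194.4, 204.5], [223.8, 168.2], [269.4, 176.5], [242.5, 218.6]] [[644.2, 134.9], [664.0, -49.4], [522.5, -80.2], [502.2, 120.1]] mid [583.2  31.3] yaw [np.float64(6.1), np.float64(5.8)] [np.float64(6.0), np.float64(12.3)] [np.float64(185.4), np.float64(201.3), np.float64(142.7), np.float64(144.7)]
side [[194.4, 204.5], [223.8, 168.2], [269.4, 176.5], [242.5, 218.6]] [[640.5, 139.5], [660.2, -43.5], [519.8, -74.1], [499.6, 124.7]] mid [580.   36.7] yaw [np.float64(6.1), np.float64(5.8)] [np.float64(6.0), np.float64(12.3)] [np.float64(184.0), np.float64(199.8), np.float64(141.7), np.float64(143.7)]
```

```bash
python3 -m crank '[[0.013,0.01,0,0.008,-1],[0,0,-0.08,0,-1],[0,0,-0.08,0,-1],[0,0,-0.03,0,-1],[0,0,-0.03,0,-1],[0,0,0,0,-1]]'
python3 -m crank '[[0,0,-0.03,0,-1],[0,0,-0.03,0,-1],[0,0,-0.03,0,-1],[0,0,0,0,-1],[0,0,0,0,-1]]'
```

```text
clock: 14.48
tcp_pos: [0.5845, 0.0354, 0.0733]
orientation: [0.175, -3.135, 0.0]
contact_force: [0.1, 0.2, -1.9]
grip_width: 0.0088
gripper_force: 60.7
clock: 14.9
tcp_pos: [0.5847, 0.0361, 0.056]
orientation: [0.177, -3.136, -0.0]
contact_force: [0.3, -0.3, -1.2]
grip_width: 0.0089
gripper_force: 60.7
```

```bash
python3 -m crank '[[0,0,-0.02,0,-1],[0,0,-0.02,0,-1],[0,0,-0.008,0,-1],[0,0,0,0,-1],[0,0,0,0,-1]]'
```

```text
clock: 15.32
tcp_pos: [0.585, 0.0361, 0.0467]
orientation: [0.176, -3.137, -0.0]
contact_force: [-0.5, 0.2, -0.4]
grip_width: 0.0086
gripper_force: 60.8
```

Near seated; release gently and back up.

```bash
python3 -m crank '[[0,0,-0.004,0,-1],[0,0,0,0,-1],[0,0,0,0,-0.6],[0,0,0,0,-0.5],[0,0,0,0,-0.5],[0,0,0.08,0,-0.5],[0,0,0.15,0,-0.5],[0,0,0.15,0,-0.5]]'
python3 -m crank '[[-0.05,0.19,0.1,0,1],[0,0.19,0,0,1],[0,0.19,0,0,1],[0,0.19,0,0,1],[0,0.19,0,0,1],[0,0,0,0,1],[0,0,0,0,1]]'
python3 - <<'E'
from h import *
o=r.get_obs();print(o['tcp_pos'])
a=grab('top','top7.png');b=grab('side','side7.png')
def cr(im,x,y,w,h,W,H): return cv2.resize(im[y:y+h,x:x+w],(W,H),interpolation=cv2.INTER_CUBIC)
cv2.imwrite('pics/m7.png',np.hstack([cr(b,180,160,100,100,400,400),cr(a,180,120,100,100,400,400)]))
print(proj('top',[[.550,.302,.026]]))
E
```

```text
clock: 15.98
tcp_pos: [0.5842, 0.0363, 0.1229]
orientation: [0.177, -3.134, -0.001]
contact_force: [0.7, 0.2, -0.1]
grip_width: 0.0217
gripper_force: 0.0
clock: 16.57
tcp_pos: [0.5746, 0.2279, 0.1423]
orientation: [-0.185, 3.135, 0.003]
contact_force: [0.5, 0.1, -0.3]
grip_width: 0.0857
gripper_force: 0.0
[0.57463203 0.22785069 0.14231685]
[[138.89790123 183.38015175]]
```

View pics/m7.png

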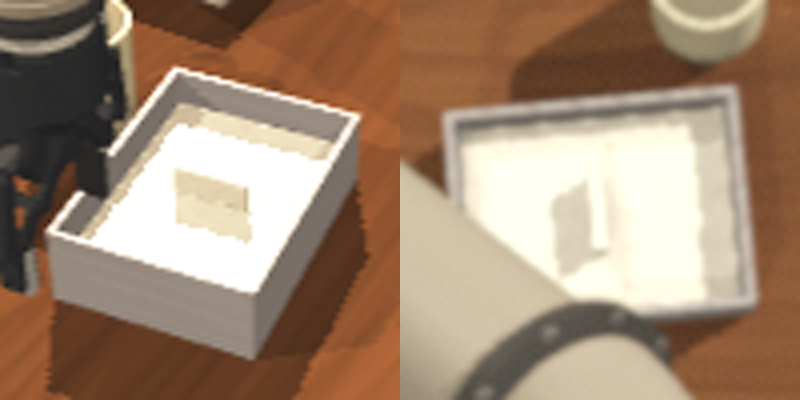

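The divider is seated inside the rim, level, with its fin at side crop (213,205). Checking that the tub has not moved while heading for it.

```bash
python3 -m crank '[[-0.016,0.048,0,-0.154,1],[-0.016,0.048,0,-0.154,1],[-0.016,0.048,0,-0.154,1],[-0.016,0.048,0,-0.154,1],[-0.016,0.048,0,-0.154,1],[-0.016,0.048,0,-0.154,1],[-0.016,0.048,0,-0.154,1],[-0.015,0.044,0,-0.154,1]]' 30
python3 -m crank '[[0,0,0,-0.154,1],[0,0,0,-0.154,1],[0,0,0,-0.154,1],[0,0,0,-0.154,1],[0,0,0,-0.154,1],[0,0,0,0,1],[0,0,0,0,1]]'
python3 - <<'E'
from h import *
a=cv2.imread('pics/top7.png');print('top7',sil(a,140,185,14,14)[0])
b=grab('side','side8.png');print(sil(b,190,283,16,14)[0]);o=r.get_obs();print(o['tcp_pos'],o['orientation'])
E
```

```text
clock: 17.33
tcp_pos: [0.5509, 0.2981, 0.1411]
orientation: [1.316, 2.852, -0.001]
contact_force: [-0.8, 0.1, -0.8]
grip_width: 0.0854
gripper_force: 0.0
clock: 17.92
tcp_pos: [0.5508, 0.2983, 0.1411]
orientation: [2.093, 2.342, -0.0]
contact_force: [-1.2, -0.0, 0.8]
grip_width: 0.0852
gripper_force: 0.0
top7 [141.40299675 182.53767909]
[189.91396683 282.42028183]
[0.55070027 0.29865918 0.14101968] [ 2.09242654e+00  2.34259448e+00 -2.43495064e-04]
```

```bash
python3 -m crank '[[0,0.015,-0.15,0,1],[0,0,-0.15,0,1],[0,0,-0.15,0,1],[0,0,-0.15,0,1],[0,0,-0.075,0,0.5],[0,0,0,0,0.2],[0,0,0,0,-1],[0,0,0,0,-1]]' 40
python3 -m crank '[[0,0,0,0,-1],[0,0,0,0,-1],[0,0,0.1,0,-1],[0,0,0.2,0,-1],[0,0,0.2,0,-1],[0,0,0.2,0,-1],[0,0,0,0,-1]]'
```

```text
clock: 18.63
tcp_pos: [0.5512, 0.3037, 0.0076]
orientation: [2.094, 2.341, 0.004]
contact_force: [0.1, -1.5, -0.5]
grip_width: 0.0446
gripper_force: 40.8
clock: 19.22
tcp_pos: [0.5543, 0.3065, 0.1556]
orientation: [2.092, 2.338, 0.022]
contact_force: [0.5, 2.0, 0.2]
grip_width: 0.0444
gripper_force: 41.1
```

```bash
python3 -m crank '[[0.0236,-0.178,0,0,-1],[0.0236,-0.178,0,0,-1],[0.0236,-0.178,0,0,-1],[0.0236,-0.178,0,0,-1],[0.0236,-0.178,0,0,-1],[0.0236,-0.178,0,0,-1],[0,0,0,0,-1],[0,0,0,0,-1]]'
python3 -m crank '[[0,0,-0.1,0,-1],[0,0,-0.15,0,-1],[0,0,-0.12,0,-1],[0,0,-0.08,0,-1],[0,0,-0.03,0,-1],[0,0,0,0,-1],[0,0,0,0,-1]]'
```

```text
clock: 19.88
tcp_pos: [0.5791, 0.0861, 0.1464]
orientation: [2.1, 2.334, -0.0]
contact_force: [-0.4, 0.2, -0.3]
grip_width: 0.0446
gripper_force: 41.1
clock: 20.47
tcp_pos: [0.5788, 0.0908, 0.0506]
orientation: [2.093, 2.342, 0.002]
contact_force: [0.7, -0.9, -0.4]
grip_width: 0.0443
gripper_force: 41.1
```

```bash
python3 -m crank '[[0,0,-0.015,0,-1],[0,0,0,0,-1],[0,0,0,0,0.2],[0,0,0,0,0.3],[0,0,0,0,0.3],[0,0,0.1,0,0.3],[0,0,0.2,0,0.3],[0,0,0.2,0,0.5]]'
python3 -m crank '[[-0.05,0.15,0,0,1],[-0.05,0.15,0,0,1],[-0.05,0.15,0,0,1],[0,0,0,0,1]]'
python3 - <<'E'
from h import *
a=grab('top','top9.png');b=grab('side','side9.png')
def cr(im,x,y,w,h,W,H): return cv2.resize(im[y:y+h,x:x+w],(W,H),interpolation=cv2.INTER_CUBIC)
cv2.imwrite('pics/m9.png',np.vstack([np.hstack([cr(b,285,170,50,40,375,300),cr(a,290,205,50,40,375,300)]),np.hstack([cr(b,180,165,100,80,375,300),cr(a,180,130,100,80,375,300)])]))
E
```

```text
clock: 21.13
tcp_pos: [0.5772, 0.0892, 0.1469]
orientation: [-2.093, -2.339, 0.004]
contact_force: [0.3, -0.0, 0.7]
grip_width: 0.064
gripper_force: 0.0
clock: 21.47
tcp_pos: [0.5458, 0.1874, 0.1481]
orientation: [-2.083, -2.348, -0.007]
contact_force: [-0.5, 0.5, 0.4]
grip_width: 0.0854
gripper_force: 0.0
```

View pics/m9.png

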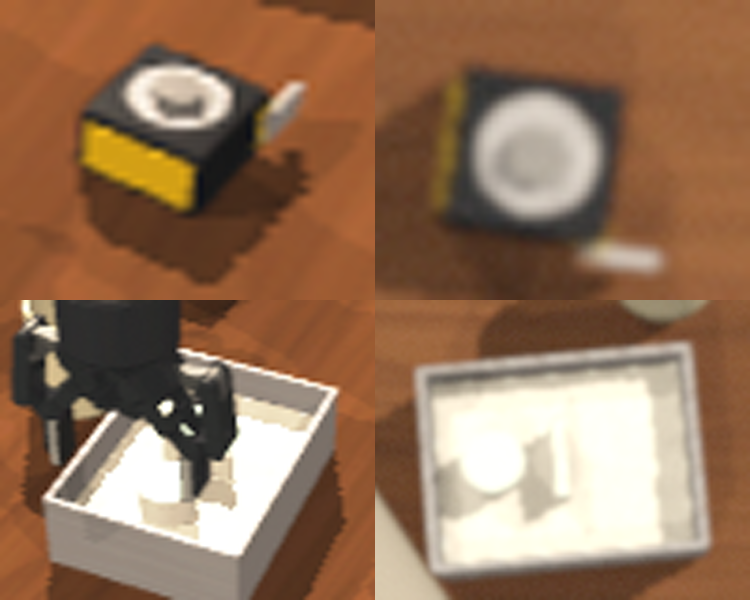

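The tub stands on the divider at (492,463) in the lower right crop. The tape case's top corners in the top crop are about (468,70), (622,90), (607,243), (452,222). The tab is at (625,257), so the blade comes out towards the robot. Now the tape pose.

Run:
```python
from h import *
a=cv2.imread('pics/top9.png');b=cv2.imread('pics/side9.png')
C=np.array([(468,70),(622,90),(607,243),(452,222)],float)-[375,0];C=C/7.5+[290,205]-.43
S=np.array([(82,120),(155,45),(268,95),(203,155)],float)/7.5+[285,170]-.43
P=quad('top',255-a,C,.034)
Q=plane('top',C,.034)*1000;print('hand',Q.round(1).tolist(),Q.mean(0))
for t,s in zip(C,S): p,e=two(t,s);print((p*1000).round(1),round(e*1000,1))
q=plane('side',S,.034)*1000;print('side',q.round(1).tolist(),q.mean(0))
# tab centre
T=(np.array([(625-375,257)])/7.5+[290,205]-.43);U=np.array([(283,112)])/7.5+[285,170]-.43
p,e=two(T[0],U[0]);print('tab',(p*1000).round(1),e)
# yaw estimate
for X in(P,Q[:,:2],q[:,:2]):
    v=(X[1]-X[0])+(X[2]-X[3]);print('tape y dir',np.degrees(np.arctan2(v[1],v[0])),end=' ');w=(X[3]-X[0])+(X[2]-X[1]);print('tape x dir',np.degrees(np.arctan2(w[1],w[0])))
print(r.get_obs()['tcp_pos'])
```

```text
top [[302.1, 213.2], [323.6, 216.3], [320.3, 238.5], [298.6, 235.3]] [[471.3, -174.5], [463.7, -236.1], [400.2, -226.7], [408.0, -164.8]] mid [ 435.8 -200.5] yaw [np.float64(-7.0), np.float64(-7.2)] [np.float64(-8.8), np.float64(-8.4)] [np.float64(62.0), np.float64(62.5), np.float64(64.1), np.float64(64.2)]
hand [[469.4, -174.1, 34.0], [462.8, -233.0, 34.0], [404.5, -227.4, 34.0], [411.3, -168.4, 34.0]] [ 437.01890986 -200.71558978   34.        ]
[ 470.5 -174.7   25.9] 1.0
[ 462.3 -233.6   31.5] 1.5
[ 405.2 -228.    28.5] 1.1
[ 412.3 -168.1   33.8] 2.0
side [[467.4, -164.6, 34.0], [460.5, -230.5, 34.0], [403.8, -220.7, 34.0], [413.2, -167.6, 34.0]] [ 436.24660854 -195.85548885   34.        ]
tab [ 400. -237.   15.] 0.0006173799760827604
tape y dir -97.10203140917346 tape x dir 171.41540492961215
tape y dir -96.46560539878129 tape x dir 174.42096789195787
tape y dir -97.8240254385234 tape x dir 176.43496892316597
[0.54785892 0.18116364 0.14723551]
```

```bash
python3 -m crank '[[-0.056,-0.191,0,-0.062,1],[-0.056,-0.191,0,-0.062,1],[-0.056,-0.191,0,-0.062,1],[-0.056,-0.191,0,-0.062,1],[-0.056,-0.191,0,-0.062,1],[-0.056,-0.191,0,0,1],[-0.056,-0.191,0,0,1],[-0.056,-0.191,0,0,1]]' 40
python3 -m crank '[[-0.056,-0.191,0,0,1],[-0.056,-0.191,0,0,1],[0,0,-0.15,0,1],[0,0,-0.15,0,1],[0,0,-0.07,0,1],[0,0,0,0,1],[0,0,0,0,1]]'
python3 - <<'E'
from h import *
o=r.get_obs();print(o['tcp_pos'],o['orientation'])
b=grab('side','side10.png')
c=cv2.resize(b[150:210,270:350],None,fx=6,fy=6,interpolation=cv2.INTER_CUBIC);cv2.imwrite('pics/m10.png',c)
E
```

```text
clock: 22.23
tcp_pos: [0.4577, -0.1295, 0.147]
orientation: [2.366, 2.066, -0.001]
contact_force: [0.5, -1.0, -0.5]
grip_width: 0.0855
gripper_force: 0.0
clock: 22.82
tcp_pos: [0.4357, -0.2034, 0.0725]
orientation: [-2.364, -2.067, 0.002]
contact_force: [0.4, -0.2, -0.2]
grip_width: 0.0852
gripper_force: 0.0
[ 0.43566711 -0.20339395  0.07250619] [-2.36433767e+00 -2.06660843e+00  1.63448199e-03]
```

View pics/m10.png

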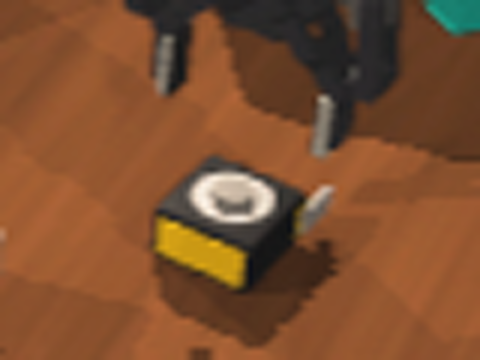

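Fingertips at crop (165,90) and (325,150) straddle the case along the blade direction. Descend and grip.

```bash
python3 -m crank '[[0,0.01,-0.1,0,1],[0,0,-0.1,0,1],[0,0,-0.1,0,1],[0,0,-0.043,0,1],[0,0,0,0,1],[0,0,0,0,0],[0,0,0,0,0],[0,0,0,0,0]]' 40
python3 -m crank '[[0,0,0,0,-1],[0,0,0,0,-1],[0,0,0,0,-1],[0,0,0,0,-1]]' 40
```

```text
clock: 23.53
tcp_pos: [0.4376, -0.201, 0.0057]
orientation: [2.362, 2.068, 0.002]
contact_force: [-0.2, -0.0, 5.0]
grip_width: 0.0611
gripper_force: 44.0
clock: 23.87
tcp_pos: [0.4376, -0.201, 0.0057]
orientation: [2.362, 2.068, 0.002]
contact_force: [-0.9, -0.3, 6.4]
grip_width: 0.0615
gripper_force: 44.3
```

```bash
python3 -m crank '[[0,0,0.05,0,-1],[0,0,0.1,0,-1],[0,0,0.15,0.154,-1],[0,0,0.15,0.154,-1],[0.02,0.07,0,0.154,-1],[0.02,0.07,0,0.154,-1],[0.02,0.07,0,0.154,-1],[0.02,0.07,0,0.154,-1]]'
python3 -m crank '[[0.02,0.07,0,0.154,-1],[0.02,0.07,0,0.154,-1],[0.02,0.07,0,0.154,-1],[0.02,0.07,0,0.154,-1],[0.02,0.07,0,0.154,-1],[0.02,0.07,0,0.154,-1],[0.014,0.005,0,0.154,-1],[0,0,0,0.154,-1]]'
python3 -m crank '[[0,0,0,0.153,-1],[0,0,0,0,-1],[0,0,0,0,-1],[0,0,0,0,-1]]'
python3 - <<'E'
from h import *
o=r.get_obs();v=o['orientation'];print(o['tcp_pos'],2*np.degrees(np.arctan2(v[1],v[0]))-90)
grab('side','side11.png');grab('top','top11.png')
E
```

```text
clock: 24.53
tcp_pos: [0.4519, -0.1443, 0.0951]
orientation: [1.468, 2.777, -0.001]
contact_force: [1.1, -0.3, -4.4]
grip_width: 0.0612
gripper_force: 46.9
clock: 25.2
tcp_pos: [0.4793, -0.0586, 0.0949]
orientation: [0.003, 3.141, -0.001]
contact_force: [0.5, 0.6, -5.3]
grip_width: 0.0613
gripper_force: 46.9
clock: 25.53
tcp_pos: [0.4788, -0.06, 0.0944]
orientation: [0.167, -3.137, 0.001]
contact_force: [0.2, 0.4, -4.6]
grip_width: 0.0612
gripper_force: 46.8
[ 0.47884772 -0.05996733  0.09439505] -263.9208452518832
```

```bash
python3 -m crank '[[0,0,-0.12,0,-1],[0,0,-0.12,0,-1],[0,0,-0.1,0,-1],[0,0,-0.06,0,-1],[0,0,-0.03,0,-1],[0,0,0,0,-1],[0,0,0,0,-1]]'
```

```text
clock: 26.22
tcp_pos: [0.4798, -0.0594, 0.0087]
orientation: [-0.173, 3.136, -0.0]
contact_force: [-0.2, -0.1, -4.1]
grip_width: 0.0611
gripper_force: 46.7
```

```bash
python3 -m crank '[[0,0,-0.016,0,-1],[0,0,0,0,-1],[0,0,0,0,-1]]'
python3 - <<'E'
from h import *
b=grab('side','side12.png');a=grab('top','top12.png');o=r.get_obs();p=np.array(o['tcp_pos']);print(p)
C=np.array([584.4,35.8]);t=np.radians(6.4);R=np.array([[np.cos(t),-np.sin(t)],[np.sin(t),np.cos(t)]])
w=lambda x,y,z:[*((C+R@[x,y])/1000),z/1000]
print('expected tab tip side',proj('side',[w(-63,-112,18),w(-78,-104,18)]).round(1),'top',proj('top',[w(-63,-112,26),w(-78,-104,26)]).round(1))
print('tape ctr tin frame',R.T@(p[:2]*1000-C))
c=np.hstack([cv2.resize(a[165:245,215:295],None,fx=5,fy=5,interpolation=cv2.INTER_CUBIC),cv2.resize(b[160:240,230:310],None,fx=5,fy=5,interpolation=cv2.INTER_CUBIC)]);cv2.imwrite('pics/m12.png',c)
# bright low-saturation pixels near tab position in top
hs=cv2.cvtColor(a,cv2.COLOR_BGR2HSV)[175:235,262:300];m=((hs[:,:,1]<110)&(hs[:,:,2]>70));print('\n'.join(''.join('#' if x else '.' for x in row) for row in m[::1]))
E
```

```text
clock: 26.47
tcp_pos: [0.4803, -0.0596, 0.0058]
orientation: [-0.172, 3.135, -0.0]
contact_force: [1.3, 0.2, -3.4]
grip_width: 0.0614
gripper_force: 47.1
[ 0.48030133 -0.0596004   0.00579996]
expected tab tip side [[265.3 197.1]
 [268.9 199.8]] top [[270.4 191.2]
 [268.1 196.6]]
tape ctr tin frame [-114.08409566  -83.20208691]
##############........................
###############.......................
################......................
#################.....................
##################....................
##################....................
###################...................
####################..................
#####################.................
#####################.................
######################................
#######################...............
########################..............
########################..............
#########################.............
##########################............
##########################............
###########################...........
############################..........
############################..
[... 868 characters left out ...]
#####################################
######################################
######################################
######################################
######################################
######################################
######################################
######################################
######################################
######################################
######################################
######################################
######################################
######################################
######################################
######################################
######################################
.#####################################
```

```bash
python3 -m crank '[[0,0,-0.004,0,-1],[0,0,0,0,-1],[-0.004,0.036,0,0,-1],[-0.008,0.072,0,0,-1],[-0.008,0.072,0,0,-1],[-0.008,0.072,0,0,-1],[-0.008,0.072,0,0,-1],[0,0,0,0,-1]]'
python3 - <<'E'
from h import *
b=grab('side','side13.png')
c=cv2.resize(b[165:245,185:305],None,fx=6,fy=6,interpolation=cv2.INTER_CUBIC);cv2.imwrite('pics/m13.png',c)
C=np.array([584.4,35.8]);t=np.radians(6.4);R=np.array([[np.cos(t),-np.sin(t)],[np.sin(t),np.cos(t)]]);p=r.get_obs()['tcp_pos']
print('tape ctr tin frame',R.T@(p[:2]*1000-C))
E
```

```text
clock: 27.23
tcp_pos: [0.4738, 0.0065, 0.0058]
orientation: [-0.174, 3.133, -0.001]
contact_force: [0.6, 0.6, 13.2]
grip_width: 0.0611
gripper_force: 49.0
tape ctr tin frame [-113.14929262  -16.86158928]
```

View pics/m13.png

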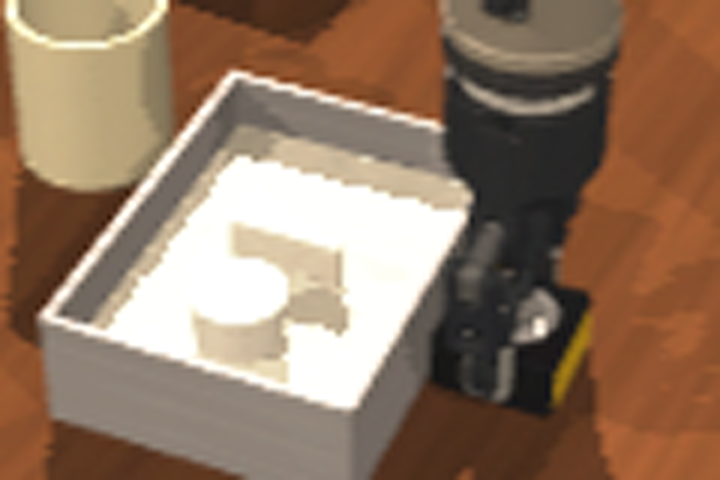

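The case lies flat beside the tin (yellow back at crop (572,355)), and the tub stands on the divider. Keep drawing, with slightly less downward pressure.

```bash
python3 -m crank '[[-0.008,0.072,0.003,0,-1],[-0.008,0.072,0,0,-1],[-0.009,0.072,0,0,-1],[-0.009,0.072,0,0,-1],[-0.009,0.072,0,0,-1],[-0.009,0.072,0,0,-1],[0,0,0,0,-1]]'
python3 -m crank '[[-0.008,0.072,0,0,-1],[-0.008,0.072,0,0,-1],[-0.008,0.072,0,0,-1],[-0.009,0.072,0,0,-1],[-0.008,0.072,0,0,-1],[-0.004,0.033,0,0,-1],[0,0,0,0,-1],[0,0,0,0,-1]]'
python3 - <<'E'
from h import *
C=np.array([584.4,35.8]);t=np.radians(6.4);R=np.array([[np.cos(t),-np.sin(t)],[np.sin(t),np.cos(t)]]);o=r.get_obs();p=o['tcp_pos'];v=o['orientation']
print('tape ctr tin frame',R.T@(p[:2]*1000-C),2*np.degrees(np.arctan2(v[1],v[0]))-90)
w=lambda x,y,z:[*((C+R@[x,y])/1000),z/1000]
a=grab('top','top14.png');b=grab('side','side14.png')
# profile across near side at several tin y: brightness along tin x
for y in(-95,-60,-20,20,60,95):
    xs=np.arange(-104,-70,2.);q=proj('top',[w(x,y,24) for x in xs]).astype(np.float32)
    print(y,cv2.remap(a[:,:,0].copy(),q[:,:1].T.copy(),q[:,1:].T.copy(),1)[0].tolist())
for y in(-106,-108,-112,-120):
    xs=np.arange(-104,-46,4.);q=proj('top',[w(x,y,26) for x in xs]).astype(np.float32)
    print('end',y,cv2.remap(a[:,:,0].copy(),q[:,:1].T.copy(),q[:,1:].T.copy(),1)[0].tolist())
E
```

```text
clock: 27.87
tcp_pos: [0.4626, 0.0934, 0.0058]
orientation: [-0.175, 3.134, 0.001]
contact_force: [1.9, 2.9, 6.0]
grip_width: 0.0614
gripper_force: 48.3
clock: 28.53
tcp_pos: [0.4539, 0.1696, 0.0057]
orientation: [-0.171, 3.135, -0.001]
contact_force: [0.4, -1.9, 9.5]
grip_width: 0.0612
gripper_force: 48.7
tape ctr tin frame [-114.77637428  147.55420677] 96.25909095483578
-95 [59, 60, 56, 52, 50, 53, 55, 57, 59, 58, 55, 64, 80, 103, 137, 161, 179]
-60 [44, 40, 40, 41, 42, 42, 41, 42, 44, 46, 49, 62, 81, 105, 134, 161, 186]
-20 [34, 36, 40, 43, 41, 40, 38, 41, 44, 45, 49, 61, 79, 105, 134, 165, 187]
20 [35, 36, 37, 39, 40, 40, 39, 41, 47, 45, 51, 64, 85, 108, 133, 161, 187]
60 [37, 38, 35, 35, 39, 40, 41, 43, 43, 44, 47, 58, 75, 96, 129, 157, 180]
95 [148, 143, 133, 121, 103, 80, 60, 44, 40, 39, 42, 57, 73, 91, 123, 150, 170]
end -106 [58, 57, 61, 98, 142, 147, 140, 146, 162, 169, 161, 147, 145, 142, 134]
end -108 [57, 56, 59, 92, 129, 132, 126, 131, 139, 146, 135, 113, 108, 105, 103]
end -112 [56, 54, 56, 64, 76, 79, 77, 80, 78, 81, 74, 63, 55, 57, 57]
end -120 [58, 55, 57, 56, 53, 56, 55, 54, 57, 57, 56, 58, 56, 52, 52]
```

The tab shows at tin x -91 to -63 mm, just behind the end wall (y about -108), so it is hooked with the blade about 220 mm out. Release, rise, shut the fingers, then press.

```bash
python3 -m crank '[[0,0,0,0,0.6],[0,0,0,0,0.8],[0,0,0,0,1],[0,0,0,0,1],[0,0,0,0,1],[0,0,0.1,0,1],[0,0,0.15,0,1],[0,0,0.15,0,1]]'
python3 -m crank '[[0,0,0,0,-1],[0,0,0,0,-1],[0,0,0,0,-1],[0,0,0,0,-1],[0,0,0,0,-1],[0,0,0,0,-1],[0,0,0,0,-1],[0,0,0,0,-1]]' 20
python3 - <<'E'
from h import *
C=np.array([584.4,35.8]);t=np.radians(6.4);R=np.array([[np.cos(t),-np.sin(t)],[np.sin(t),np.cos(t)]]);o=r.get_obs();p=o['tcp_pos'];print(p,R.T@(p[:2]*1000-C))
w=lambda x,y,z:[*((C+R@[x,y])/1000),z/1000]
a=grab('top','top15.png');b=grab('side','side15.png')
print('expected button side',proj('side',[w(-115,147.5,40)]))
for y in(-106,-108,-112):
    xs=np.arange(-104,-46,4.);q=proj('top',[w(x,y,26) for x in xs]).astype(np.float32)
    print('end',y,cv2.remap(a[:,:,0].copy(),q[:,:1].T.copy(),q[:,1:].T.copy(),1)[0].tolist())
u,v=proj('side',[w(-115,147.5,40)])[0].astype(int);hs=cv2.cvtColor(b,cv2.COLOR_BGR2HSV)[v-14:v+18,u-20:u+20]
print('\n'.join(''.join('Y' if (20<x[0]<35 and x[1]>150 and x[2]>100) else '#' if (x[1]<90 and x[2]>100) else 'k' if x[2]<60 else '.' for x in row) for row in hs))
E
```

```text
clock: 29.3
tcp_pos: [0.4515, 0.1701, 0.085]
orientation: [0.174, -3.134, 0.0]
contact_force: [0.7, -0.6, 0.4]
grip_width: 0.0856
gripper_force: 0.0
clock: 29.97
tcp_pos: [0.4524, 0.1702, 0.0844]
orientation: [0.173, -3.136, 0.0]
contact_force: [-0.4, 0.9, 0.4]
grip_width: -0.0
gripper_force: 0.0
[0.45238128 0.17022471 0.08441301] [-116.21179231  148.30294819]
expected button side [[249.52932016 254.78708912]]
end -106 [59, 56, 66, 106, 143, 148, 141, 147, 162, 170, 162, 148, 147, 142, 135]
end -108 [60, 55, 65, 100, 132, 133, 128, 131, 139, 147, 135, 115, 108, 106, 104]
end -112 [57, 56, 55, 70, 79, 78, 79, 79, 80, 83, 73, 63, 58, 53, 57]
################.kkkkk.###..............
################.kkkkk.###..............
################.kkkkk.##...............
################.kkkkk.##...............
################...kkk.##...............
################.YY..k##................
...###########...YY.....................
......#######.kkk.......................
.........####kkkk..#....................
............kkkk........................
...........kkkkk.#######................
.
[... 159 characters left out ...]
...
...........###################....k.....
...........###################...k......
...........###################...kY.....
............##################..k.Y.....
............#################...kYY.....
.............################..k.YY.....
..............#############....kYYY.....
.....kkkk......###########....k.YY......
.....kkkkkkk.....#######.....kkYYY......
.....kkkkkkkkkk..............k.YY.......
.....kkkkkkkkkkkkk..........kkYYY.......
.....kkkkkkkkkkkkkkkk.......k.YY........
.....kkkkkkkkkkkkkkkkkkk...kkYYY........
.....kkkkkkkkkkkkkkkkkkkkkkk.YYY........
.....kkkkkkkkkkkkkkkkkkkkkkkYYY.........
.......kkkkkkkkkkkkkkkkkkkkkYY..........
.........kkkkkkkkkkkkkkkkkkkYY..........
```

The button is where expected and the tab is still hooked. Press.

```bash
python3 -m crank '[[0.004,0,-0.1,0,-1],[0,0,-0.1,0,-1],[0,0,-0.025,0,-1],[0,0,-0.015,0,-1],[0,0,-0.015,0,-1],[0,0,0,0,-1],[0,0,0,0,-1]]'
```

```text
clock: 30.65
tcp_pos: [0.4529, 0.1699, 0.035]
orientation: [0.173, -3.136, 0.003]
contact_force: [-5.0, -3.9, 11.7]
grip_width: 0.0001
gripper_force: 5.8
```

```bash
python3 -m crank '[[0,0,-0.007,0,-1],[0,0,0,0,-1],[0,0,0,0,-1]]'; python3 -m crank '[[0,0,0.03,0,-1],[0,0,0.1,0,-1],[0,0,0.2,0,-1],[0,0,0.2,0,-1],[0,0,0,0,-1],[0,0,0,0,-1]]'
python3 - <<'E'
from h import *
C=np.array([584.4,35.8]);t=np.radians(6.4);R=np.array([[np.cos(t),-np.sin(t)],[np.sin(t),np.cos(t)]])
w=lambda x,y,z:[*((C+R@[x,y])/1000),z/1000]
a=grab('top','top16.png');b=grab('side','side16.png');old=cv2.imread('pics/side15.png')
for y in(-106,-108,-112):
    xs=np.arange(-104,-46,4.);q=proj('top',[w(x,y,26) for x in xs]).astype(np.float32)
    print('end',y,cv2.remap(a[:,:,0].copy(),q[:,:1].T.copy(),q[:,1:].T.copy(),1)[0].tolist())
u,v=249,254
for im in(old,b):
    hs=cv2.cvtColor(im,cv2.COLOR_BGR2HSV)[v-14:v+30,u-20:u+20].astype(int);m=(hs[...,0]>20)&(hs[...,0]<35)&(hs[...,1]>150)&(hs[...,2]>100);m[:10]=0;print('yellow back',np.argwhere(m).mean(0),m.sum())
    m=(hs[...,1]<90)&(hs[...,2]>100);m[:9]=0;print('ring',np.argwhere(m).mean(0),m.sum())
    print('tub',sil(im,217,217,14,12)[0])
    # carton/mug sanity: table scan skipped
d=cv2.absdiff(cv2.imread('pics/top9.png'),a).max(2)
print('tin area change',(d[150:200,195:265]>40).sum(),'mugA',(d[95:135,240:285]>40).sum(),'mugB',(d[232:282,112:160]>40).sum(),'jar',(d[130:155,118:142]>40).sum())
print(r.get_obs()['contact_force'],r.get_obs()['clock'])
E
```

```text
clock: 30.9
tcp_pos: [0.453, 0.1699, 0.0348]
orientation: [-0.173, 3.136, -0.005]
contact_force: [-8.7, -5.5, 28.5]
grip_width: 0.0003
gripper_force: 14.4
clock: 31.4
tcp_pos: [0.4553, 0.1711, 0.1413]
orientation: [-0.172, 3.131, 0.002]
contact_force: [-0.3, -0.8, -0.7]
grip_width: -0.0001
gripper_force: 0.0
end -106 [60, 59, 64, 103, 144, 150, 144, 149, 165, 172, 165, 150, 148, 144, 137]
end -108 [60, 60, 64, 97, 132, 136, 130, 132, 142, 149, 138, 115, 111, 109, 107]
end -112 [59, 59, 57, 67, 81, 83, 80, 80, 81, 85, 75, 64, 58, 57, 60]
yellow back [25.08333333 31.        ] 36
ring [25.15432099 23.9691358 ] 324
tub [217.23699897 214.4592255 ]
yellow back [25.39473684 30.92105263] 38
ring [25.05792683 23.88719512] 328
tub [217.24067791 214.4770486 ]
tin area change 0 mugA 0 mugB 462 jar 394
[ 0.81581202 -1.07230788 -0.66541518] 31.5
```

Button bottomed at 35 mm, and nothing else has moved (the mug_b and jar pixel changes come from the arm crossing the top view).

```bash
python3 -c "
from bench import r
print(r.hand_in())"
```

```text
the job is handed in; nothing more can be done
None
```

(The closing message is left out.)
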